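Park the hanging bean scoop on its bent rail

ROBOT

A 7-joint arm with a two-finger parallel gripper is mounted at the origin on a cart in front of the work surface, level with it; the furniture and walls round the work are solid. World frame = base frame: x ahead of the robot, y to its left, z up, the work surface at z = 0. Lengths are in m, angles in rad, forces in N, time in s.
With the tool pointing down it reaches from about 0.35 to 0.9 m from the base axis. Payload 8.1 kg.
Tool frame: the origin (TCP) lies between the finger pads; the fingertips stand ahead of it and the grasp point (between the pads) is the TCP (arm.nose_length is the z of the fingertips in the tool frame, in m); z points along the fingers, y is the line along which they close (so a half turn about z gives the same grasp; the last joint's range is limited). The gripper opens to 92 mm and grips with 3 to 60 N. Pads are 19 mm wide; open, the fingers measure 130 mm over their backs; the gripper's body (75 mm by 190 mm) begins 47 mm behind the grasp point.
Start: joints at [1.048, 0.434, 0.025, 1.573, -0.012, 1.134, -0.075], TCP at [0.255, -0.571, 0.246] pointing down, gripper open.
Joint ranges: [-2.62, 2.62], [-0.44, 2.09], [-1.27, 1.32], [0.08, 2.57], [-1.32, 4.46], [0.12, 2], [-2.74, 2.74]. Speed limits (rad/s): [2.22, 2.22, 3.01, 3.01, 3.14, 3.14, 3.14].

INTERFACE

Orientations are given as a rotation vector (axis times angle).
In Python, from cell import sensors, optics, arm gives the robot as it stands.
- The arm moves only by the tool arm_command, never from a script. Its argument "deltas" is one flat list of numbers, 7 for each row, row after row: the turn, a rotation vector about the world's x, y, z as a fraction of full scale, then the shift along the world's x, y, z as a fraction of full scale, then the finger opening in mm, from 0 to 91.8. In form: [wx, wy, wz, dx, dy, dz, fingers, wx, wy, wz, dx, dy, dz, fingers, ...]. A call has 1 to 20 rows; each row is the pose to reach, as a shift and turn from the pose commanded when the call began; what a row does not reach only later rows make up. Full scale, the value 1, is 1 m for a shift and 90 degrees for a turn. A row lasts 1/10 s, in which the tool goes at most 50 mm and 8.59 degrees, less where a joint would pass 70% of its speed; a pose out of reach is approached as far as the arm can. A call with a number of a shift or a turn outside -1 to 1 is refused whole. A call with a gripper value outside its range is refused whole. The fingers move at their own pace and stop on an object; "force" is the grip in N (left out, the last holds). Time passes only in rows, so rows that repeat a pose let the fingers close. It gives the time, the measured TCP pose, the force, the opening and the grip force at its end, in the units of the state.
- sensors.observe(): the state, without advancing time (a new reading comes with each control period).
- optics.get_image(name): name is "scene" or "top" or "wrist"; returns the picture (420x560x3 uint8, blue, green, red); there is no depth.
- optics.calibration(name): a dict with "camera_matrix" (3x3 intrinsics, pixels), "D" ([k1, k2, p1, p2, k3] as OpenCV has them; the pictures are not rectified), "rvec" (rotation vector, rad) and "tvec" (3), from world to camera coordinates, as OpenCV has them. Camera axes: x right, y down, z forward; pixel columns grow to the right and rows downward; lengths in m; the calibration is good to about 2 mm. A picture is of the moment at which its call begins: read the wrist's pose just before it. calibration takes no time and is no camera call; for the wrist camera it gives the pose at the moment of the call.
- arm.sign_off(): hands the job in; it is judged then, once.
The state is a dict: "clock": time; "joints": joint angles; "dq": joint speeds; "joint_efforts": joint torques, N m; "position": TCP position; "ee_rot": TCP orientation; "force": force on the tool from outside, world axes, zero at the start; "ft_torque": the same for the moment, N m; "width": opening from 0.0 (shut) to 1.0 (fully open); "gripper_force": force on a finger pad.
Only numpy, scipy, OpenCV 4.12 (cv2) and the standard library are available. Lean on these libraries where they do the work, as an engineer would, in place of code of your own. Each camera call takes 0.05 s, during which the arm holds its last target. There are 200 camera calls.

TASK

Take the bean scoop's hanger by its black tab, slide its ring gently along the steel rail, round the bend and down the step, until it is right up against the collar that serves as the end stop, and leave it hanging there, at rest. Do not force the ring against the rail, and leave the cup, the dosing cup and the timer alone.

Things in the scene. Friction and masses are not known exactly. Their poses are not given: they have to be found in the camera images.
- rail: Rigid round steel bar, 10 mm thick, bent like a towel rail, standing on two feet fixed to the worktop. Origin on the worktop right below rail_bend; z up. A near leg runs toward -y into a 90 degree bend in plan, after it the far leg runs roughly toward +x, down a step to a stop. This pose does not tell the far leg's direction. Between the feet nothing holds the bar from below.
- rail_near (a point): Point on the centre line of the level near leg, 225 mm up, at x = -30, y = +100 mm of the rail. The near leg is straight along the rail's y from y = +155 mm (there it bends down to its foot) to y = +30 mm, where the plan bend begins: a quarter circle of 30 mm radius about x = 0, y = +30 mm, level, to rail_bend.
- rail_bend (a point): End of the plan bend, on the bar's centre line 225 mm up. Here the far leg starts with a kink, straight in plan, in a direction set by hand up to 22 degrees either side of the rail's +x, NOT measured: see or feel it. From here: 70 mm level, then 20 mm down over 50 mm, then level (205 mm up) to the stop, a collar of 23 mm diameter, near face at 158 mm; at 190 mm the bar bends down to its foot.
- hanger: Loose, about 110 g give or take a third: steel ring (bore 18, outside 26, length 7 mm) on the 10 mm bar, black tab on top, steel scoop fixed below (50 mm wide, down to 162 mm under the ring). Origin: ring centre; x: ring axis, along the bar toward the stop; z up. Starts on the near leg, 4 mm below the bar's centre line. Home: about 154 mm in plan from rail_bend, 201 mm up. Turn it with the bend; it may stay level on the slope.
- hanger_tab (a point): Grip point on the black tab, 37 mm above the ring's centre. The tab is 8 mm thick along the hanger's y, across the bar (pinch it in this direction), 20 mm wide along x, and spans 20 to 55 mm above the ring's centre, on a 7 mm neck. Fingertips 15 mm or more above the ring's centre clear the bar. Axes as the hanger.
- dosing_cup: Bystander: open steel dosing cup, 59 mm across, 52 mm high, standing beside the rail; origin at the centre of its underside. Leave it alone.
- timer: Bystander: white kitchen timer, 58 x 62 x 21 mm, lying beside the rail; origin under its centre. Leave it alone.
- cup_tray_0: Bystander: white porcelain espresso cup upside down, 63 x 91 x 52 mm with its handle, in front of the rail; origin under its centre. Leave it alone.
Things that resemble listed ones, but are neither listed nor needed, are in the scene too. What is meant by the hanger is not purple, and is the larger of those in its own colour.

How it is judged:
On the way, in this order (a step that is already met when the one before it is completed fails the run):
1. the ring has come round the bend onto the far leg (x of hanger in the frame of rail above 0.02 m and contact force between the fingers and hanger above 0.5 N), for 0.1 s.
2. the ring is down in the low seat and within 5 mm of the stop (horizontal distance between hanger and rail_bend above 0.149 m and height (world z) of hanger below 0.212 m), for 0.2 s.
At the end, for the whole second after the job is handed in: The hanger hangs freely and upright (within 0.2 rad) on the low seat of the far leg, its ring within 6 mm of the end stop (its centre over 148 mm in plan from rail_bend, 195 to 207 mm up), at rest (under 0.05 m/s) (horizontal distance between hanger and rail_bend above 0.148 m and x of hanger in the frame of rail above 0.11 m and height (world z) of hanger between 0.195 and 0.207 m and angle between hanger's own z axis and vertical below 0.2 rad and linear speed of hanger below 0.05 m/s); the robot touches nothing.
It fails at once if the hanger is forced against the rail with more than 20 N (contact force between hanger and rail above 20 N).
It fails at once if the dosing cup is moved more than 20 mm (distance of dosing_cup from where it was at the start of the episode above 0.02 m).
It fails at once if the timer is moved more than 20 mm (distance of timer from where it was at the start of the episode above 0.02 m).
It fails at once if the cup is moved more than 20 mm (distance of cup_tray_0 from where it was at the start of the episode above 0.02 m).
It also fails if it takes over 48 s, if anything falls off the work surface, if the arm or the gripper's body presses on something with over 40 N, if the wrist force passes 120 N, or if a joint passes its speed limit or range.

## Working session

There is one attempt and no reset: what is moved stays moved. The work goes in short steps, Python scripts to look and compute and a tool call to move; the robot and the scene stay as the last step left them, time stands still between calls to the robot, and variables do not carry over. Pictures are saved under pics/ and viewed, at most 10 in all, crops included, and the job is handed in when it is done.

Besides the shell and the picture viewer there is one more tool, called after ">>>" as name(argument=value, ...) on one line, values as JSON. arm_command: Moves the arm, as the interface text tells. Its arguments: {"type":"object","properties":{"deltas":{"type":"array","items":{"type":"number"}},"force":{"type":"number"}},"required":["deltas"]}

```bash
mkdir -p pics; ls; python3 - <<'E'
from cell import sensors, optics, arm
import cv2
s=sensors.observe(); print({k:s[k] for k in ("clock","position","ee_rot","force","width")}, arm.nose_length)
for n in("scene","top"):
    cv2.imwrite(f"pics/{n}0.png",optics.get_image(n)); 
    c=optics.calibration(n); R=cv2.Rodrigues(c["rvec"])[0]; print(n,-R.T@c["tvec"],c["camera_matrix"],c["D"])
E
```

```text
pics
{'clock': 0.0, 'position': array([ 0.25446809, -0.57030742,  0.24492818]), 'ee_rot': array([-3.07114544e+00, -6.54208863e-01,  8.18065880e-04]), 'force': array([ 0.14408981, -0.37782546, -0.24247206]), 'width': 1.000156109585782} 0.019
scene [-0.24541634  0.36249082  0.98243808] [[492.54651901   0.         292.62534085]
 [  0.         492.54651901 197.63158411]
 [  0.           0.           1.        ]] [-0.1354143  0.         0.         0.         0.       ]
top [ 0.27944925 -0.11386963  1.58076641] [[543.41915782   0.         274.5946741 ]
 [  0.         543.41915782 215.94147896]
 [  0.           0.           1.        ]] [-0.12244926  0.          0.          0.          0.        ]
```

View pics/scene0.png

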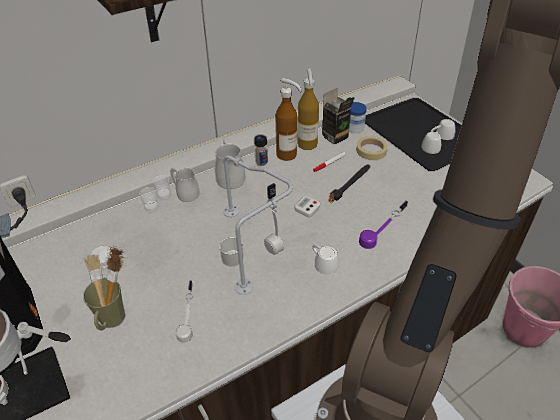

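View pics/top0.png

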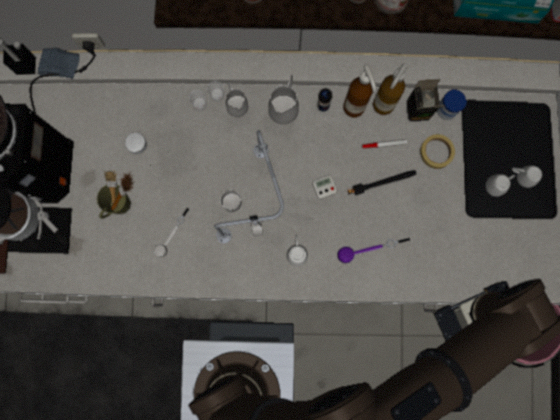

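The scene view shows the rail standing at about (240,290) to (232,212), with the hanger's black tab at (271,189). In the top view the near leg runs from (218,228) to the bend at (280,212), and the far leg runs up to (260,135). I'll enlarge both views to take points.

```bash
python3 - <<'E'
import cv2,numpy as np
a=cv2.imread("pics/top0.png")[120:250,205:300]; b=cv2.imread("pics/scene0.png")[145:255,215:310]
a=cv2.resize(a,None,fx=4.2,fy=4.2,interpolation=cv2.INTER_CUBIC);b=cv2.resize(b,None,fx=4.2,fy=4.2,interpolation=cv2.INTER_CUBIC)
o=np.zeros((a.shape[0],a.shape[1]+b.shape[1],3),np.uint8);o[:,:a.shape[1]]=a;o[:b.shape[0],a.shape[1]:]=b
cv2.imwrite("pics/crop0.png",o);print(o.shape)
E
```

```text
(546, 798, 3)
```

View pics/crop0.png

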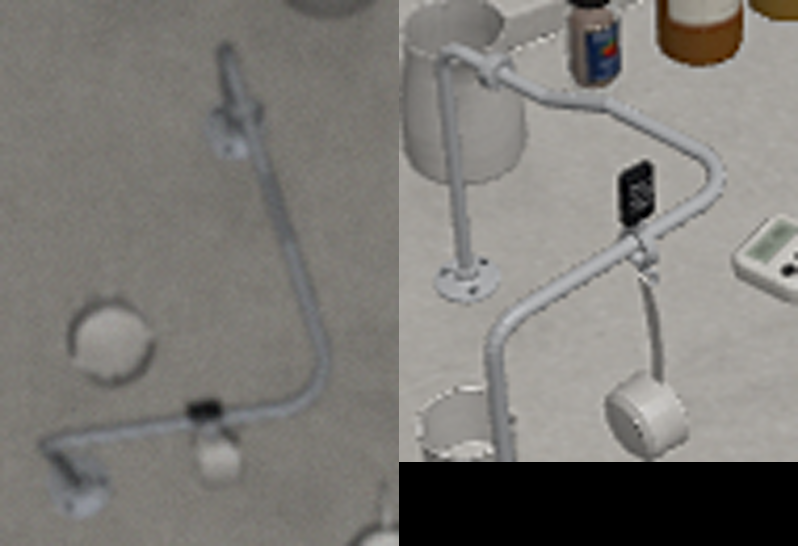

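```bash
cat > h.py <<'E'
import cv2,numpy as np
from scipy.optimize import least_squares
def poly(p,n=400):
    x,y,yaw,f=p
    pts=[(-.03,t,.225) for t in np.linspace(.155,.03,80)]
    pts+=[(-.03*np.cos(a),.03-.03*np.sin(a),.225) for a in np.linspace(0,np.pi/2,40)]
    for d in np.linspace(0,.188,120):
        z=.225-.02*np.clip((d-.07)/.05,0,1); pts.append((d*np.cos(f),d*np.sin(f),z))
    return w(p,np.array(pts))
def w(p,q):
    q=np.asarray(q,float);x,y,yaw=p[:3];c,s=np.cos(yaw),np.sin(yaw)
    return np.c_[x+c*q[:,0]-s*q[:,1],y+s*q[:,0]+c*q[:,1],q[:,2]]
def proj(c,P): return cv2.projectPoints(np.asarray(P,float),np.asarray(c["rvec"]),np.asarray(c["tvec"]),np.asarray(c["camera_matrix"]),np.asarray(c["D"]))[0][:,0]
def dist(c,P,uv):
    q=proj(c,P); a,b=q[:-1],q[1:]; out=[]
    for u in uv:
        t=np.clip(((u-a)*(b-a)).sum(1)/((b-a)**2).sum(1).clip(1e-9),0,1)
        d=u-(a+t[:,None]*(b-a)); i=np.argmin((d**2).sum(1)); out.append(d[i])
    return np.array(out)
E
cat > fit.py <<'E'
from h import *
from cell import optics
T=optics.calibration("top");S=optics.calibration("scene")
t=np.array([(60,441),(100,436),(150,428),(250,412),(280,407),(310,390),(322,370),(322,345),(308,300),(292,245),(280,210),(268,170)])/4.2+[205,120]-.4
s=(np.array([(520,315),(560,288),(600,262),(680,213),(714,175),(695,148),(650,122),(612,105),(550,97),(520,82)])-[399,0])/4.2+[215,145]-.4
ct=np.array([(252,116)])/4.2+[205,120];cs=(np.array([(490,68)])-[399,0])/4.2+[215,145]
bt=np.array([(205,410)])/4.2+[205,120];bs=(np.array([(637,194)])-[399,0])/4.2+[215,145]
def res(v):
    p,h=v[:4],v[4];P=poly(p);d=.163
    col=w(p,[(d*np.cos(p[3]),d*np.sin(p[3]),.205)]);
    return np.r_[dist(T,P,t).ravel(),dist(S,P,s).ravel(),(proj(T,col)-ct).ravel(),(proj(S,col)-cs).ravel(),
      (proj(T,w(p,[(-.03,h,.276)]))-bt).ravel(),(proj(S,w(p,[(-.03,h,.2585)]))-bs).ravel()]
r=least_squares(res,[.45,-.12,.15,.2,.1],loss="soft_l1")
print(r.x,np.degrees(r.x[2:4]));print(np.round(res(r.x).reshape(-1,2),1).tolist())
p=r.x;print("tab",w(p,[(-.03,p[4],.258)]),"rail_bend",w(p,[(0,0,.225)]),"home",w(p,[(.154*np.cos(p[3]),.154*np.sin(p[3]),.201)]))
E
python3 fit.py
```

```text
[ 0.51192291 -0.11643532  0.16919039  0.1261652   0.07295152] [9.69389555 7.22873323]
[[-3.0, 0.6], [0.1, 0.3], [0.0, 0.2], [-0.0, -0.1], [-0.0, -0.2], [-0.0, -0.0], [0.5, 0.1], [0.8, -0.2], [0.5, -0.2], [0.5, -0.1], [0.2, -0.1], [0.3, -0.1], [-0.7, 0.7], [-0.2, -0.3], [-0.3, -0.6], [-0.4, -0.7], [-0.8, 0.2], [0.2, -0.4], [0.3, -0.6], [-0.0, 0.0], [-0.1, 0.2], [-0.3, 0.5], [-1.1, -2.0], [2.4, -0.2], [-0.7, -1.3], [0.3, -0.5]]
tab [[ 0.47006737 -0.04957697  0.258     ]] rail_bend [[ 0.51192291 -0.11643532  0.225     ]] home [[ 0.65925451 -0.07160899  0.201     ]]
```

>>> arm_command(deltas=[0, 0, 0.84, 0.215, 0.521, 0.114, 91, 0, 0, 0.84, 0.215, 0.521, 0.114, 91, 0, 0, 0.84, 0.215, 0.521, 0.114, 91, 0, 0, 0.84, 0.215, 0.521, 0.114, 91, 0, 0, 0.84, 0.215, 0.521, 0.114, 91, 0, 0, 0.84, 0.215, 0.521, 0.114, 91, 0, 0, 0.84, 0.215, 0.521, 0.114, 91, 0, 0, 0.84, 0.215, 0.521, 0.114, 91, 0, 0, 0.84, 0.215, 0.521, 0.114, 91, 0, 0, 0.84, 0.215, 0.521, 0.114, 91, 0, 0, 0.84, 0.215, 0.521, 0.114, 91, 0, 0, 0.84, 0.215, 0.521, 0.114, 91, 0, 0, 0.84, 0.215, 0.521, 0.114, 91, 0, 0, 0.84, 0.215, 0.521, 0.114, 91])

```text
clock: 1.5
position: [0.4695, -0.0497, 0.3594]
ee_rot: [-2.025, -2.401, 0.001]
force: [0.8, -1.1, -0.6]
width: 0.992
gripper_force: 0.0
```

```bash
python3 - <<'E'
from cell import sensors, optics
from scipy.spatial.transform import Rotation as R
import cv2,json,numpy as np
s=sensors.observe(); c=optics.calibration("wrist"); i=optics.get_image("wrist")
cv2.imwrite("pics/w1.png",i); json.dump({k:np.asarray(v).tolist() for k,v in c.items()},open("w1.json","w"))
print(s["clock"],s["position"],R.from_rotvec(s["ee_rot"]).as_matrix().round(3).tolist(),s["joints"].round(2),s["force"])
E
```

```text
1.5 [ 0.46951998 -0.04971121  0.35936055] [[-0.169, 0.986, -0.001], [0.986, 0.169, -0.0], [-0.0, -0.001, -1.0]] [ 0.46  0.15 -0.54  1.71  0.08  1.31  0.08] [ 0.77130282 -1.06014926 -0.63642131]
```

View pics/w1.png

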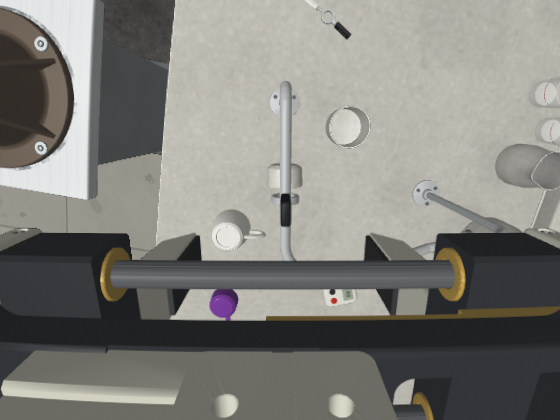

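The wrist view shows the near leg as a vertical line at column 286, with the tab at (286,210), so the tool is lined up within about a millimetre. I'll take one look back along the far leg from above the stop.

>>> arm_command(deltas=[0, 0, 1, 0.2, -0.015, 0.04, 91, 0, 0, 1, 0.2, -0.015, 0.04, 91, 0, 0, 1, 0.2, -0.015, 0.04, 91, 0, 0, 1, 0.2, -0.015, 0.04, 91, 0, 0, 1, 0.2, -0.015, 0.04, 91, 0, 0, 1, 0.2, -0.015, 0.04, 91, 0, 0, 1, 0.2, -0.015, 0.04, 91, 0, 0, 1, 0.2, -0.015, 0.04, 91, 0, 0, 1, 0.2, -0.015, 0.04, 91, 0, 0, 1, 0.2, -0.015, 0.04, 91, 0, 0, 1, 0.2, -0.015, 0.04, 91, 0, 0, 1, 0.2, -0.015, 0.04, 91, 0, 0, 1, 0.2, -0.015, 0.04, 91])

```text
clock: 2.85
position: [0.6695, -0.0663, 0.3992]
ee_rot: [0.258, -3.13, 0.001]
force: [-0.9, -0.5, 0.2]
width: 0.988
gripper_force: 0.0
```

```bash
python3 - <<'E'
from cell import sensors, optics
import cv2,json,numpy as np
s=sensors.observe(); c=optics.calibration("wrist"); i=optics.get_image("wrist")
cv2.imwrite("pics/w2.png",i); json.dump({k:np.asarray(v).tolist() for k,v in c.items()},open("w2.json","w"))
print(s["clock"],s["position"],s["joints"].round(2),s["force"])
E
```

```text
2.85 [ 0.66945939 -0.06627539  0.39920579] [ 0.44  0.56 -0.79  1.13  0.39  1.6   1.48] [-0.94892778 -0.45416951  0.24168939]
```

View pics/w2.png

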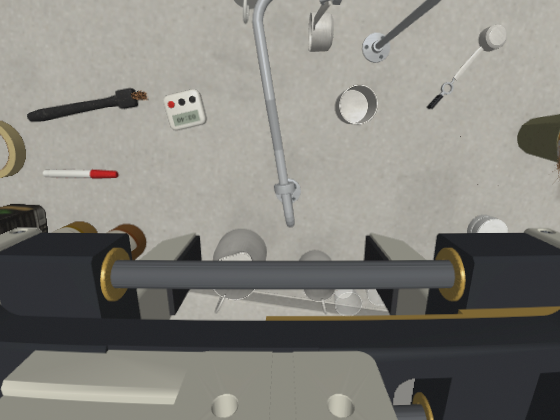

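```bash
python3 - <<'E'
import cv2,numpy as np
a=cv2.imread("pics/w2.png")[0:230,230:350];b=cv2.imread("pics/w1.png")[70:260,240:340]
f=lambda m:cv2.resize(m,None,fx=2.6,fy=2.6,interpolation=cv2.INTER_CUBIC)
a,b=f(a),f(b);o=np.zeros((598,a.shape[1]+b.shape[1],3),np.uint8);o[:,:a.shape[1]]=a;o[:b.shape[0],a.shape[1]:]=b
cv2.imwrite("pics/crop1.png",o);print(o.shape,a.shape)
E
```

```text
(598, 572, 3) (598, 312, 3)
```

View pics/crop1.png

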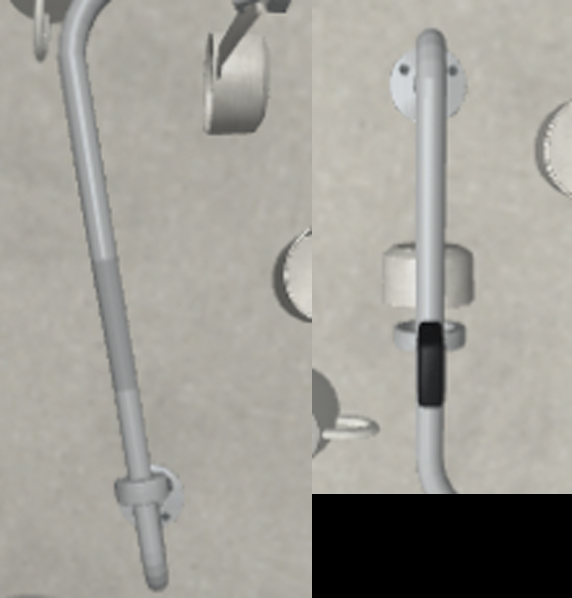

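```bash
cat > fit2.py <<'E'
from h import *
import json
L=lambda n:{k:np.array(v) for k,v in json.load(open(n)).items()}
A,B=L("w1.json"),L("w2.json")
b=np.array([(75,60),(84,130),(93,190),(103,255),(115,330),(124,390),(134,450),(73,30),(82,8)])/2.6+[230,0]-.3
a=(np.array([(431,100),(431,200),(430,300),(430,430),(433,465)])-[312,0])/2.6+[240,70]-.3
fb=np.array([(103,259),(125,390),(142,489)])/2.6+[230,0]-.3
ft=(np.array([(431,345),(431,405)])-[312,0])/2.6+[240,70]-.3
def res(v):
    p=v[:4];P=poly(p)
    F=w(p,[(d*np.cos(p[3]),d*np.sin(p[3]),z) for d,z in((.07,.225),(.12,.205),(.162,.205))])
    return np.r_[dist(A,P,a).ravel(),dist(B,P,b).ravel(),(proj(B,F)-fb).ravel()]
r=least_squares(res,[.512,-.116,.169,.126],loss="soft_l1");p=r.x
print(p,np.degrees(p[2:]));print(np.round(res(p).reshape(-1,2),1).tolist())
f=lambda h:(proj(A,w(p,[(-.03,h+.01,.276),(-.03,h-.01,.276),(-.03,h+.01,.241)]))-np.r_[ft,ft[:1]])
h=least_squares(lambda h:f(h[0])[:2].ravel(),[.073]).x[0];print("h",h,f(h).round(1).tolist())
print("camA",-cv2.Rodrigues(A["rvec"])[0].T@A["tvec"])
np.save("p.npy",np.r_[p,h])
print("tab",w(p,[(-.03,h,.258)]),"bend",w(p,[(0,0,.225)]),"home",w(p,[(.154*np.cos(p[3]),.154*np.sin(p[3]),.201)]))
E
python3 fit2.py
```

```text
[ 0.51435949 -0.11521983  0.17057912  0.14911764] [9.77346363 8.54381134]
[[0.0, 0.0], [0.1, 0.0], [-0.2, -0.0], [-0.1, -0.0], [0.8, -0.1], [1.3, -0.2], [0.5, -0.1], [0.3, -0.0], [0.2, -0.0], [-0.0, 0.0], [-0.5, 0.1], [-0.3, 0.0], [-1.0, -0.3], [-1.0, -0.6], [0.1, 0.4], [0.0, -0.4], [-0.5, -0.6]]
h 0.07532100225278593 [[0.4, -1.1], [0.3, 1.2], [-0.0, -11.0]]
camA [0.45844409 0.01773021 0.49845198]
tab [[ 0.47200892 -0.04608458  0.258     ]] bend [[ 0.51435949 -0.11521983  0.225     ]] home [[ 0.66055643 -0.06682091  0.201     ]]
```

>>> arm_command(deltas=[0, 0, -1, -0.198, 0.0195, -0.03, 91, 0, 0, -1, -0.198, 0.0195, -0.03, 91, 0, 0, -1, -0.198, 0.0195, -0.03, 91, 0, 0, -1, -0.198, 0.0195, -0.03, 91, 0, 0, -1, -0.198, 0.0195, -0.03, 91, 0, 0, -1, -0.198, 0.0195, -0.03, 91, 0, 0, -1, -0.198, 0.0195, -0.03, 91, 0, 0, -1, -0.198, 0.0195, -0.03, 91, 0, 0, -1, -0.198, 0.0195, -0.03, 91, 0, 0, -1, -0.198, 0.0195, -0.03, 91, 0, 0, -1, -0.198, 0.0195, -0.03, 91, 0, 0, -1, -0.198, 0.0195, -0.03, 91, 0, 0, -1, -0.198, 0.0195, -0.06, 70, 0, 0, -1, -0.198, 0.0195, -0.1, 50, 0, 0, -1, -0.198, 0.0195, -0.125, 40, 0, 0, -1, -0.198, 0.0195, -0.141, 30, 0, 0, -1, -0.198, 0.0195, -0.141, 25, 0, 0, -1, -0.198, 0.0195, -0.141, 20], force=8)

```text
clock: 4.7
position: [0.4719, -0.0452, 0.2593]
ee_rot: [2.026, 2.401, 0.0]
force: [-1.0, -0.9, 0.1]
width: 0.52
gripper_force: 0.0
```

```bash
python3 - <<'E'
from cell import sensors, optics
import cv2
s=sensors.observe(); i=optics.get_image("wrist")
cv2.imwrite("pics/w3.png",i[100:420,120:440])
print(s["clock"],s["position"],s["force"],s["width"])
E
```

```text
4.7 [ 0.47187441 -0.04524661  0.25926552] [-1.03313508 -0.86692333  0.07741134] 0.5198542127488667
```

View pics/w3.png

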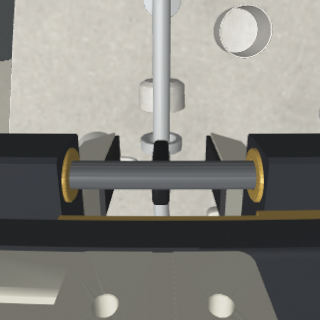

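The tab at (161,170) of the crop is centred between the fingers (inner faces near columns 120 and 207). I'll close on it now.

>>> arm_command(deltas=[0, 0, 0, 0, 0, 0, 14, 0, 0, 0, 0, 0, 0, 10, 0, 0, 0, 0, 0, 0, 6, 0, 0, 0, 0, 0, 0, 2, 0, 0, 0, 0, 0, 0, 0, 0, 0, 0, 0, 0, 0, 0, 0, 0, 0, 0, 0, 0, 0, 0, 0, 0, 0, 0, 0, 0], force=8)

```text
clock: 5.55
position: [0.4718, -0.0453, 0.2589]
ee_rot: [2.027, 2.4, 0.0]
force: [-1.4, -0.2, 2.3]
width: 0.082
gripper_force: 8.0
```

```bash
cat > plan.py <<'E'
import numpy as np
from h import w
from cell import sensors
s=sensors.observe();print(s["clock"],s["position"].round(4),s["force"].round(2),s["width"]*91.8,s["gripper_force"])
p=np.load("p.npy");f=p[3];h=p[4]
near=h-.03;arc=.03*np.pi/2
def at(u): # u plan arclength from start; returns rail xy, z drop, turn deg
    if u<near: return (-.03,h-u,0),0
    u-=near
    if u<arc:
        a=u/.03; return (-.03*np.cos(a),.03-.03*np.sin(a),0),np.degrees(a)
    u-=arc; return (u*np.cos(f),u*np.sin(f),-.02*np.clip((u-.07)/.05,0,1)),90+np.degrees(f)*min(1,u/.008)
q0=w(p,[at(0)[0]])[0]
print(near,arc)
for u in list(np.linspace(.009,near,5))+list(near+np.linspace(0,arc,13)[1:])+list(near+arc+np.array([.006,.012,.02,.03,.045,.06,.07,.08,.09,.1,.11,.12,.13,.14,.147,.151,.154,.156])):
    r,t=at(u);d=w(p,[r])[0]-q0
    print("%.3f s=%.3f  wz %.3f  %.4f %.4f %.4f"%(u,u-near-arc,t/90,*d))
E
python3 plan.py
```

```text
5.55 [ 0.4718 -0.0453  0.2589] [-1.35 -0.22  2.35] 7.488578194025309 8.00004556775093
0.04532100225278593 0.047123889803846894
0.009 s=-0.083  wz 0.000  0.0015 -0.0089 0.0000
0.018 s=-0.074  wz 0.000  0.0031 -0.0178 0.0000
0.027 s=-0.065  wz 0.000  0.0046 -0.0268 0.0000
0.036 s=-0.056  wz 0.000  0.0062 -0.0357 0.0000
0.045 s=-0.047  wz 0.000  0.0077 -0.0447 0.0000
0.049 s=-0.043  wz 0.083  0.0086 -0.0485 0.0000
0.053 s=-0.039  wz 0.167  0.0100 -0.0521 0.0000
0.057 s=-0.035  wz 0.250  0.0119 -0.0556 0.0000
0.061 s=-0.031  wz 0.333  0.0142 -0.0588 0.0000
0.065 s=-0.027  wz 0.417  0.0169 -0.0616 0.0000
0.069 s=-0.024  wz 0.500  0.0200 -0.0641 0.0000
0.073 s=-0.020  wz 0.583  0.0233 -0.0661 0.0000
0.077 s=-0.016  wz 0.667  0.0269 -0.0677 0.0000
0.081 s=-0.012  wz 0.750  0.0306 -0.0688 0.0000
0.085 s=-0.008  wz 0.833  0.0345 -0.0694 0.0000
0.089 s=-0.004  wz 0.917  0.0384 -0.0695 0.0000
0.092 s=0.000  wz 1.000  0.0424 -0.0691 -0.0000
0.098 s=0.006  wz 1.071  0.0480 -0.0672 -0.0000
0.104 s=0.012  wz 1.095  0.0537 -0.0654 -0.0000
0.112 s=0.020  wz 1.095  0.0613 -0.0628 -0.0000
0.122 s=0.030  wz 1.095  0.0708 -0.0597 -0.0000
0.137 s=0.045  wz 1.095  0.0851 -0.0550 -0.0000
0.152 s=0.060  wz 1.095  0.0993 -0.0503 -0.0000
0.162 s=0.070  wz 1.095  0.1088 -0.0471 -0.0000
0.172 s=0.080  wz 1.095  0.1183 -0.0440 -0.0040
0.182 s=0.090  wz 1.095  0.1278 -0.0409 -0.0080
0.192 s=0.100  wz 1.095  0.1373 -0.0377 -0.0120
0.202 s=0.110  wz 1.095  0.1468 -0.0346 -0.0160
0.212 s=0.120  wz 1.095  0.1563 -0.0314 -0.0200
0.222 s=0.130  wz 1.095  0.1658 -0.0283 -0.0200
0.232 s=0.140  wz 1.095  0.1753 -0.0251 -0.0200
0.239 s=0.147  wz 1.095  0.1819 -0.0229 -0.0200
0.243 s=0.151  wz 1.095  0.1857 -0.0217 -0.0200
0.246 s=0.154  wz 1.095  0.1885 -0.0207 -0.0200
0.248 s=0.156  wz 1.095  0.1904 -0.0201 -0.0200
```

>>> arm_command(deltas=[0, 0, 0, 0, 0, 0.002, 0, 0, 0, 0, 0, 0, 0.004, 0, 0, 0, 0, 0, 0, 0.004, 0, 0, 0, 0, 0.0008, -0.0045, 0.004, 0, 0, 0, 0, 0.0015, -0.009, 0.004, 0, 0, 0, 0, 0.0023, -0.0135, 0.004, 0, 0, 0, 0, 0.0031, -0.018, 0.004, 0, 0, 0, 0, 0.0046, -0.027, 0.004, 0, 0, 0, 0, 0.0062, -0.036, 0.004, 0, 0, 0, 0, 0.007, -0.0405, 0.004, 0, 0, 0, 0, 0.0077, -0.0445, 0.004, 0, 0, 0, 0, 0.0077, -0.0445, 0.004, 0, 0, 0, 0, 0.0077, -0.0445, 0.004, 0], force=10)

```text
clock: 6.85
position: [0.4794, -0.0896, 0.2627]
ee_rot: [-2.027, -2.4, -0.0]
force: [-0.3, -0.9, -0.4]
width: 0.085
gripper_force: 10.0
```

```bash
python3 - <<'E'
from cell import sensors, optics
import cv2
s=sensors.observe(); cv2.imwrite("pics/w4.png",optics.get_image("wrist")[100:420,120:440])
print(s["clock"],s["position"],s["force"],s["ft_torque"],s["width"]*91.8)
E
```

```text
6.85 [ 0.47941017 -0.08955181  0.26273308] [-0.32911559 -0.86973176 -0.37093325] [-0.03565655 -0.07948856 -0.01893778] 7.768298567794466
```

View pics/w4.png

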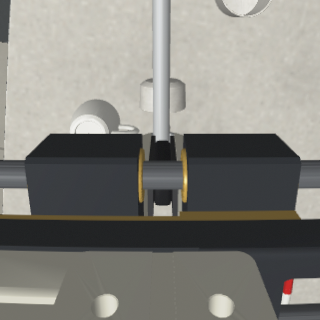

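The wrist view shows the tab clamped at (162,170) and the bar running straight through the ring, with low forces. Next is the bend.

>>> arm_command(deltas=[0, 0, 0.04, 0.0004, -0.002, 0, 0, 0, 0, 0.083, 0.0009, -0.0038, 0, 0, 0, 0, 0.167, 0.0023, -0.0074, 0, 0, 0, 0, 0.25, 0.0042, -0.0109, 0, 0, 0, 0, 0.333, 0.0065, -0.0141, 0, 0, 0, 0, 0.417, 0.0092, -0.0169, 0, 0, 0, 0, 0.5, 0.0123, -0.0194, 0, 0, 0, 0, 0.5, 0.0123, -0.0194, 0, 0])

```text
clock: 7.7
position: [0.4919, -0.1092, 0.2627]
ee_rot: [-0.951, -2.994, -0.001]
force: [0.0, 0.8, -0.7]
width: 0.088
gripper_force: 10.0
```

>>> arm_command(deltas=[0, 0, 0.04, 0.0016, -0.0011, 0, 0, 0, 0, 0.083, 0.0033, -0.002, 0, 0, 0, 0, 0.167, 0.0069, -0.0036, 0, 0, 0, 0, 0.25, 0.0106, -0.0047, 0, 0, 0, 0, 0.333, 0.0145, -0.0053, 0, 0, 0, 0, 0.417, 0.0184, -0.0054, 0, 0, 0, 0, 0.5, 0.0224, -0.005, 0, 0, 0, 0, 0.56, 0.028, -0.0032, 0, 0, 0, 0, 0.595, 0.0337, -0.0013, 0, 0, 0, 0, 0.595, 0.0413, 0.0012, 0, 0, 0, 0, 0.595, 0.0413, 0.0012, 0, 0])

```text
clock: 8.8
position: [0.5337, -0.1072, 0.2628]
ee_rot: [-0.492, 3.102, 0.001]
force: [0.0, 0.4, -0.6]
width: 0.082
gripper_force: 10.0
```

>>> arm_command(deltas=[0, 0, 0, 0.005, 0.0014, 0, 0, 0, 0, 0, 0.0095, 0.0027, 0, 0, 0, 0, 0, 0.0165, 0.005, 0, 0, 0, 0, 0, 0.0238, 0.0074, 0, 0, 0, 0, 0, 0.031, 0.0098, 0, 0, 0, 0, 0, 0.038, 0.0121, 0, 0, 0, 0, 0, 0.0475, 0.0153, 0, 0, 0, 0, 0, 0.0523, 0.0168, -0.002, 0, 0, 0, 0, 0.057, 0.0184, -0.004, 0, 0, 0, 0, 0.0618, 0.02, -0.006, 0, 0, 0, 0, 0.0665, 0.0215, -0.008, 0, 0, 0, 0, 0.0713, 0.0231, -0.01, 0, 0, 0, 0, 0.076, 0.0247, -0.012, 0, 0, 0, 0, 0.0808, 0.0263, -0.014, 0, 0, 0, 0, 0.0855, 0.0278, -0.016, 0, 0, 0, 0, 0.0903, 0.0294, -0.018, 0, 0, 0, 0, 0.095, 0.031, -0.02, 0, 0, 0, 0, 0.1045, 0.0341, -0.02, 0, 0, 0, 0, 0.1045, 0.0341, -0.02, 0])

```text
clock: 10.7
position: [0.6386, -0.0731, 0.2427]
ee_rot: [-0.498, 3.101, 0.001]
force: [0.5, 0.5, -0.3]
width: 0.086
gripper_force: 10.0
```

```bash
python3 - <<'E'
from cell import sensors, optics
import cv2,json,numpy as np
s=sensors.observe();c=optics.calibration("wrist"); cv2.imwrite("pics/w5.png",optics.get_image("wrist")[0:420,60:500])
json.dump({k:np.asarray(v).tolist() for k,v in c.items()},open("w5.json","w"))
p=np.load("p.npy");print(s["clock"],s["position"],s["force"],"plan dist",np.hypot(*(s["position"][:2]-p[:2])))
E
```

```text
10.7 [ 0.63861707 -0.07310816  0.24266452] [ 0.54545565  0.48604175 -0.27310126] plan dist 0.13119961073402245
```

View pics/w5.png

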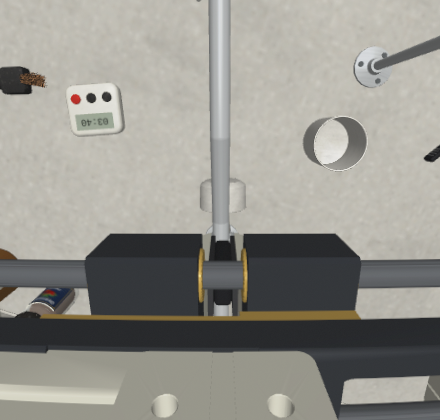

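The ring is at about 131 mm on the low seat: in the crop the tab is at (222,262) and the bar is centred in the ring. I'll lower the grip force so the tab slips before it can be forced, then creep to the collar.

>>> arm_command(deltas=[0, 0, 0, 0.0047, 0.0016, 0, 0, 0, 0, 0, 0.0095, 0.0031, 0, 0, 0, 0, 0, 0.0143, 0.0047, 0, 0, 0, 0, 0, 0.0162, 0.0053, 0, 0, 0, 0, 0, 0.0181, 0.0059, 0, 0, 0, 0, 0, 0.019, 0.0062, 0, 0, 0, 0, 0, 0.02, 0.0066, 0, 0, 0, 0, 0, 0.02, 0.0066, 0, 0], force=5)

```text
clock: 11.55
position: [0.6574, -0.0673, 0.2427]
ee_rot: [0.497, -3.102, 0.0]
force: [-1.0, -0.1, -1.1]
width: 0.085
gripper_force: 5.0
```

>>> arm_command(deltas=[0, 0, 0, 0.0005, 0.0002, 0, 0, 0, 0, 0, 0.0009, 0.0003, 0, 0, 0, 0, 0, 0.0014, 0.0005, 0, 0, 0, 0, 0, 0.0019, 0.0006, 0, 0, 0, 0, 0, 0.0019, 0.0006, 0, 0])

```text
clock: 12.05
position: [0.6593, -0.0667, 0.2428]
ee_rot: [0.497, -3.102, 0.0]
force: [-2.0, -1.4, 1.1]
width: 0.088
gripper_force: 5.0
```

>>> arm_command(deltas=[0, 0, 0, 0.0005, 0.0002, 0, 0, 0, 0, 0, 0.0009, 0.0003, 0, 0, 0, 0, 0, 0.0014, 0.0005, 0, 0, 0, 0, 0, 0.0019, 0.0006, 0, 0, 0, 0, 0, 0.0019, 0.0006, 0, 0])

```text
clock: 12.55
position: [0.6614, -0.0661, 0.2427]
ee_rot: [-0.497, 3.102, 0.0]
force: [-2.8, -1.0, 0.6]
width: 0.087
gripper_force: 5.0
```

>>> arm_command(deltas=[0, 0, 0, 0.0005, 0.0002, 0, 0, 0, 0, 0, 0.001, 0.0003, 0, 0, 0, 0, 0, 0.0015, 0.0005, 0, 0, 0, 0, 0, 0.0015, 0.0005, 0, 0])

```text
clock: 12.95
position: [0.6629, -0.0656, 0.2427]
ee_rot: [-0.497, 3.102, 0.0]
force: [-2.2, -0.7, 0.2]
width: 0.083
gripper_force: 5.0
```

```bash
python3 - <<'E'
from cell import sensors
s=sensors.observe();print(s["force"],s["ft_torque"],s["position"],s["joint_efforts"].round(2))
E
```

```text
[-2.22373801 -0.69466062  0.22643472] [-0.05003669  0.38516244  0.0132612 ] [ 0.66287767 -0.06555096  0.2426973 ] [ -0.74 -72.85 -15.53 -30.54   0.08  -0.86  -0.  ]
```

A steady 2.3 N along the bar means the ring is against the collar and the tab is slipping in the pads. I'll lower it onto the bar, then release and retreat.

>>> arm_command(deltas=[0, 0, 0, 0, 0, -0.001, 0, 0, 0, 0, 0, 0, -0.002, 0, 0, 0, 0, 0, 0, -0.003, 0, 0, 0, 0, 0, 0, -0.0038, 0, 0, 0, 0, 0, 0, -0.0038, 0, 0, 0, 0, 0, 0, -0.0038, 0])

```text
clock: 13.55
position: [0.6628, -0.0656, 0.2389]
ee_rot: [0.497, -3.102, -0.0]
force: [-3.1, -1.8, 2.0]
width: 0.086
gripper_force: 5.0
```

>>> arm_command(deltas=[0, 0, 0, 0, 0, 0, 9, 0, 0, 0, 0, 0, 0, 10, 0, 0, 0, 0, 0, 0, 14, 0, 0, 0, 0, 0, 0, 20, 0, 0, 0, 0, 0, 0, 30, 0, 0, 0, 0, 0, 0, 40, 0, 0, 0, 0, 0, 0, 40, 0, 0, 0, 0, 0, 0.02, 40, 0, 0, 0, 0, 0, 0.06, 40, 0, 0, 0, 0, 0, 0.1, 40, 0, 0, 0, 0, 0, 0.14, 40, 0, 0, 0, 0, 0, 0.16, 40, 0, 0, 0, 0, 0, 0.16, 40, 0, 0, 0, 0, 0, 0.16, 40])

```text
clock: 14.95
position: [0.6628, -0.0654, 0.3987]
ee_rot: [-0.497, 3.102, -0.0]
force: [-0.3, -0.3, 0.1]
width: 0.436
gripper_force: 0.0
```

```bash
python3 - <<'E'
from cell import sensors, optics
import cv2,numpy as np
from h import *
s=sensors.observe();c=optics.calibration("wrist");i=optics.get_image("wrist")
a=i[130:260,200:360];S=optics.get_image("scene")[145:255,215:305]
a=cv2.resize(a,(480,390));b=cv2.resize(S,None,fx=3.5,fy=3.5,interpolation=cv2.INTER_CUBIC)
o=np.zeros((390,480+b.shape[1],3),np.uint8);o[:,:480]=a;o[:b.shape[0],480:]=b;cv2.imwrite("pics/end.png",o);print(o.shape,s["clock"],s["position"],s["width"],s["force"])
p=np.load("p.npy");f=p[3]
Q=lambda d,z:(d*np.cos(f),d*np.sin(f),z)
for d in (.149,.1545): print("tab top ends",d,((proj(c,w(p,[Q(d-.01,.256),Q(d+.01,.256),Q(.158,.205)]))-[200,130])*3).round(0).tolist())
E
```

```text
(390, 795, 3) 14.95 [ 0.66284087 -0.06544983  0.39869525] 0.43622855328555166 [-0.26627235 -0.2850346   0.10049743]
tab top ends 0.149 [[243.0, 150.0], [243.0, 213.0], [244.0, 177.0]]
tab top ends 0.1545 [[243.0, 168.0], [243.0, 230.0], [244.0, 177.0]]
```

View pics/end.png

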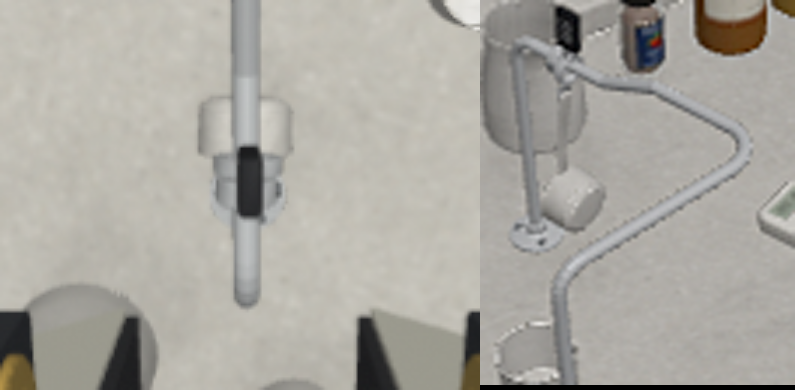

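The release looks clean: the hanger is hanging beside the collar (tab rows 148–217 of the crop, at column 247). I'll check the gap numerically.

```bash
python3 - <<'E'
from cell import sensors, optics
from h import *
p=np.load("p.npy");f=p[3]
def box(d,t,z0=.201,half=.01):
    q=[]
    for X in(-half,half):
        for Y in(-.004,.004):
            for Z in(.02,.055):
                x=d+X*np.cos(t)+Z*np.sin(t);z=z0-X*np.sin(t)+Z*np.cos(t)
                q.append((x*np.cos(f)-Y*np.sin(f),x*np.sin(f)+Y*np.cos(f),z))
    return w(p,q)
for n,roi in(("wrist",(slice(160,215),slice(265,300))),("scene",(slice(140,175),slice(225,255)))):
    c=optics.calibration(n);im=optics.get_image(n);g=cv2.cvtColor(im,cv2.COLOR_BGR2GRAY)
    m=np.zeros_like(g);m[roi]=(g[roi]<75);k,l,st,ce=cv2.connectedComponentsWithStats(m);j=1+np.argmax(st[1:,4]);print(n,st[j],ce[j].round(1))
    for d in(.146,.149,.152,.1545):
        h=cv2.convexHull(proj(c,box(d,0)).astype(np.float32));M=cv2.moments(h);print(d,cv2.boundingRect(h),round(M["m10"]/M["m00"],1),round(M["m01"]/M["m00"],1))
    if n=="wrist":
        for x in(274,276,287,289,291): print(x,g[176:208,x].tolist())
        F=lambda d,r:w(p,[(d*np.cos(f)-r*np.sin(f),d*np.sin(f)+r*np.cos(f),.205)])
        for d in(.147,.151,.1545,.158): print(d,proj(c,F(d,.011)).round(1).tolist(),proj(c,F(d,-.011)).round(1).tolist())
E
```

```text
wrist [279 180   9  22 158] [282.9 190.6]
0.146 (276, 172, 10, 28) 281.3 185.9
0.149 (276, 175, 10, 28) 281.3 188.9
0.152 (276, 178, 10, 28) 281.3 191.8
0.1545 (276, 180, 10, 28) 281.3 194.3
274 [199, 200, 202, 199, 197, 191, 161, 132, 149, 152, 154, 156, 157, 152, 136, 139, 145, 143, 145, 147, 148, 148, 148, 153, 167, 180, 182, 182, 180, 183, 189, 190]
276 [200, 201, 202, 202, 201, 187, 156, 154, 154, 164, 166, 167, 168, 162, 139, 146, 167, 165, 164, 165, 165, 166, 167, 167, 168, 180, 182, 179, 179, 180, 184, 188]
287 [207, 207, 207, 207, 194, 158, 120, 82, 70, 84, 82, 81, 83, 81, 73, 76, 85, 85, 85, 84, 84, 84, 88, 97, 99, 115, 124, 106, 104, 140, 183, 188]
289 [204, 203, 204, 203, 202, 195, 173, 150, 162, 178, 176, 174, 171, 164, 144, 151, 171, 167, 166, 165, 164, 161, 158, 159, 168, 181, 184, 182, 180, 177, 182, 189]
291 [200, 199, 197, 194, 192, 188, 171, 142, 161, 166, 164, 163, 161, 153, 145, 151, 148, 146, 144, 142, 142, 144, 151, 169, 180, 181, 184, 183, 183, 181, 185, 186]
0.147 [[291.5, 180.3]] [[271.4, 180.3]]
0.151 [[291.4, 183.9]] [[271.4, 183.9]]
0.1545 [[291.4, 187.0]] [[271.4, 187.0]]
0.158 [[291.4, 190.1]] [[271.5, 190.1]]
scene [236 147   8  13  77] [239.4 152.9]
0.146 (236, 145, 10, 17) 241.1 153.4
0.149 (235, 145, 10, 16) 240.2 153.0
0.152 (234, 144, 10, 17) 239.4 152.5
0.1545 (234, 144, 10, 16) 238.6 152.1
```

```bash
python3 -c "
from cell import arm
print(arm.sign_off())"
```

```text
the job is handed in; nothing more can be done
None
```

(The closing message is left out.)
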